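Sweep the abrasive wheels through the gate

TASK

Sweep the three loose abrasive wheels along the tray's deck and through the gate into the drop slot, one at a time: first the largest, then the middle one, then the smallest. Only push them gently with the fingertips, never pinch them or lift them off the deck, and leave the tin, the dowel and everything else on the bench where they are.

Things in the scene. Friction and masses are not known exactly. Their poses are not given: they have to be found in the camera images.
- tray: plywood sorting tray, fixed. Origin on the bench under it; x axis points through the gate to the drop slot, z up. Flat pale deck, top 50 mm above the bench, x = -130 to 90 mm, y = -115 to 115 mm; 6 mm thick rim 15 mm above the deck at back and sides; front wall (x = 84 to 90, same height) with one gate. Wings form a funnel to the gate.
- gate (a point): middle of the gate opening, at deck level, in the middle of the 6 mm front wall (3 mm before the deck's edge), at tray (87, 0, 50) mm. The gate is 46 mm wide. Two wings on the deck, 5 mm thick and 15 mm tall, run from tray (35, +72) and (35, -72) mm to its two edges.
- slot (a point): middle of the drop slot's dark floor, at tray (120, 0, 5) mm. The slot begins where the deck ends, at tray x = 90 mm, right beyond the gate: x = 90 to 150 mm, y = -45 to 45 mm, 45 mm deep below the deck, walled on the other sides up to 15 mm above deck level.
- wheel_large: largest abrasive wheel: flat brick-brown disc with a paper-brown centre, 36 mm across, 10 mm thick, about 24 g, lying flat and loose on the deck. Origin: centre of its underside.
- wheel_medium: middle abrasive wheel: the same but 28 mm across, 10 mm thick, about 15 g. Origin: centre of its underside.
- wheel_small: smallest abrasive wheel: the same but 20 mm across, 10 mm thick, about 10 g. Origin: centre of its underside.
- tin: small round aluminium tin, 36 mm across, 24 mm tall, loose, standing on the tray's deck near one front corner (positive tray y); leave alone. Origin: centre of its underside.
- dowel: upright wooden dowel stub, 18 mm across, 42 mm tall, loose, standing on the deck near the other front corner (negative tray y); leave alone; tips easily. Origin: centre of its underside.
- spoon: carved wooden spoon, about 150 mm long, 13 mm tall, lying on the bench beside the tray (positive tray y side); leave alone. Origin: near its middle, on the bench.
- knife: carving knife with dark wooden handle, about 145 mm long, 16 mm tall, lying on the bench beside the tray (negative tray y side); leave alone. Origin: near its middle, on the bench.
- glue: white glue bottle, 52 mm across, 120 mm tall, standing on the bench to the left; leave alone. Origin: centre of its underside.
- wax_jar: squat amber jar with dark cap, 64 mm across, 60 mm tall, standing on the bench to the left; leave alone. Origin: centre of its underside.
- mallet: wooden hammer lying on the bench to the right; leave alone. Origin: on the bench under it.
There are look-alikes about, which are no part of the job. Leave any green look-alike of the wheel_large alone.

How it is judged:
On the way, in this order (a step that is already met when the one before it is completed fails the run):
1. the large wheel lies in the drop slot, the smaller ones still on the deck behind the gate (x of wheel_large in the frame of tray between 0.088 and 0.152 m and y of wheel_large in the frame of tray between -0.047 and 0.047 m and z of wheel_large in the frame of tray below 0.045 m and x of each of wheel_medium, wheel_small in the frame of tray below 0.084 m and z of each of wheel_medium, wheel_small in the frame of tray above 0.04 m), for 0.2 s.
2. the medium wheel lies in the drop slot, the smaller ones still on the deck behind the gate (x of wheel_medium in the frame of tray between 0.088 and 0.152 m and y of wheel_medium in the frame of tray between -0.047 and 0.047 m and z of wheel_medium in the frame of tray below 0.045 m and x of wheel_small in the frame of tray below 0.084 m and z of wheel_small in the frame of tray above 0.04 m), for 0.2 s.
3. the small wheel lies in the drop slot (x of wheel_small in the frame of tray between 0.088 and 0.152 m and y of wheel_small in the frame of tray between -0.047 and 0.047 m and z of wheel_small in the frame of tray below 0.045 m), for 0.2 s.
At the end, for the whole second after the job is handed in: all three wheels lie at rest (under 30 mm/s) inside the drop slot, each below deck level (its origin at most 45 mm above the tray's underside), and every bystander is within 20 mm of where it started, the dowel upright (all of step 3 and x of wheel_large in the frame of tray between 0.088 and 0.152 m and y of wheel_large in the frame of tray between -0.047 and 0.047 m and z of each of wheel_large, wheel_medium in the frame of tray below 0.045 m and linear speed of each of wheel_large, wheel_medium, wheel_small below 0.03 m/s and x of wheel_medium in the frame of tray between 0.088 and 0.152 m and y of wheel_medium in the frame of tray between -0.047 and 0.047 m and distance of each of tin, dowel, spoon, knife, glue, wax_jar, mallet from where it was at the start of the episode below 0.02 m and angle between dowel's own z axis and vertical below 0.2 rad); the robot touches nothing.
It fails at once if a wheel is lifted (more than 14 mm above the deck) (z of any of wheel_large, wheel_medium, wheel_small in the frame of tray above 0.064 m).
It fails at once if a wheel is pinched or pressed hard (fingers on it with over 15 N) (contact force between the fingers and wheel_large above 15 N or contact force between the fingers and wheel_medium above 15 N or contact force between the fingers and wheel_small above 15 N).
It fails at once if a bystander is disturbed (moved more than 20 mm) (distance of any of tin, dowel, spoon, knife, glue, wax_jar, mallet from where it was at the start of the episode above 0.02 m).
It also fails if it takes over 72 s, if anything falls off the work surface, if the arm or the gripper's body presses on something with over 40 N, if the wrist force passes 120 N, or if a joint passes its speed limit or range.

ROBOT

A 6-joint arm with a two-finger parallel gripper is mounted at the origin on the work surface. World frame = base frame: x ahead of the robot, y to its left, z up, the work surface at z = 0. Lengths are in m, angles in rad, forces in N, time in s.
With the tool pointing down it reaches from about 0.35 to 0.775 m from the base axis. Payload 7.3 kg.
Tool frame: the origin (TCP) lies at the very end of the fingers, on their centre line; the grasp point (between the pads) lies 19 mm behind it; z points along the fingers, y is the line along which they close (so a half turn about z gives the same grasp; the last joint's range is limited). The gripper opens to 92 mm and grips with 3 to 60 N. Pads are 19 mm wide; open, the fingers measure 130 mm over their backs; the gripper's body (75 mm by 190 mm) begins 47 mm behind the grasp point.
Start: joints at [-1.36, 0.342, 1.524, -0, 1.275, -0.146], TCP at [0.183, -0.492, 0.227] pointing down, gripper open.
Joint ranges: [-2.53, 2.53], [-0.77, 2.02], [0.04, 2.7], [-1, 4.14], [0.28, 2.66], [-3.11, 3.11]. Speed limits (rad/s): [2.57, 2.57, 3.14, 3.14, 3.14, 3.14].

INTERFACE

Orientations are given as [roll, pitch, yaw] about the fixed x, y, z axes, in that order (R = Rz(yaw) Ry(pitch) Rx(roll)).
In Python, from cell import robot gives the robot as it stands.
- The arm moves only by the tool apply_moves, never from a script. Its argument "motion" is text: rows parted by semicolons, each of 7 numbers parted by spaces: the opening in per cent of the stroke, from 0 (shut) to 100 (fully open), then the shift along the tool's x, y, z in cm, then the turn, a rotation vector about the tool's x, y, z in rad. A call has 1 to 20 rows; each row shifts and turns the commanded pose from where the row before left it, along the tool's axes as they then stand; what a row does not reach is not made up. A row lasts 1/8 s, in which the tool goes at most 62.5 mm and 10.7 degrees, less where a joint would pass 70% of its speed; a pose out of reach is approached as far as the arm can. A call with a gripper value outside its range is refused whole. The fingers move at their own pace and stop on an object; "force" is the grip in N (left out, the last holds). Time passes only in rows, so rows that do not move let the fingers close. It gives the time, the measured TCP pose, the force, the opening and the grip force at its end, in the units of the state.
- robot.observe(): the state, without advancing time (a new reading comes with each control period).
- robot.read_camera(name): name is "scene" or "side" or "wrist"; returns a dict with "img" (480x640x3 uint8, red, green, blue), "fovy" (degrees; the focal length in pixels is half the picture's height over the tangent of half this angle, whatever the lens; pixels are square), "cx", "cy" (the principal point, pixels), "k1" (the pictures are not rectified: a ray, as slopes to the right and down, at radius r is drawn at 1 + k1 r^2 times it, then the intrinsics apply), "R" (3x3) and "t" (3): a world point X has camera coordinates R X + t; the wrist camera has in their place "hand_eye" (4x4, takes a point from camera to tool coordinates, whose origin is the TCP and whose axes are the flange's). Camera axes: x right, y down, z forward; pixel columns grow to the right and rows downward; lengths in m; the calibration is good to about 2 mm. A picture is of the moment at which its call begins: read the wrist's pose just before it. There is no depth.
- robot.hand_in(): hands the job in; it is judged then, once.
Trained networks look in a picture, given as the dict that the camera call returned (one of the last four; its "shot" number tells which), for a name from the list of things; names that differ only in an ending like _2 or _b are one class to them, and where a whole thing is asked for, a point or a joint stands for the part that bears it (a point fixed in the world has none). Each returns a list of dicts, best first, with "score" (0 to 1); they miss things now and then, are a little off and sometimes report something else, mostly with a low value. They report only what shows in the picture. A call takes as long as a camera call. They do not tell look-alikes from the thing itself.
- robot.search_frame(target, picture): "centre" ([x, y, z] in m, in world coordinates, good to about 4 mm: the middle of the surface that is visible of it).
- robot.trace(target, picture): "pixels" (480x640 bool, what is visible of it).
The state is a dict: "time": time; "qpos": joint angles; "qvel": joint speeds; "joint_efforts": joint torques, N m; "tool_pos": TCP position; "tool_rot": TCP orientation; "contact_force": force on the tool from outside, world axes, zero at the start; "torque": the same for the moment, N m; "opening": finger opening in m; "grip_force": force on a finger pad.
Only numpy, scipy, OpenCV 4.12 (cv2) and the standard library are available. Lean on these libraries where they do the work, as an engineer would, in place of code of your own. Each camera call takes 0.05 s, during which the arm holds its last target. There are 200 camera calls.

## Working session

There is one attempt and no reset: what is moved stays moved. The work goes in short steps, Python scripts to look and compute and a tool call to move; the robot and the scene stay as the last step left them, time stands still between calls to the robot, and variables do not carry over. Pictures are saved under pics/ and viewed, at most 10 in all, crops included, and the job is handed in when it is done.

Besides the shell and the picture viewer there is one more tool, called after ">>>" as name(argument=value, ...) on one line, values as JSON. apply_moves: Moves the arm, as the interface text tells. Its arguments: {"type":"object","properties":{"motion":{"type":"string"},"force":{"type":"number"}},"required":["motion"]}

```bash
mkdir -p pics; ls; cat > h.py <<'E'
import numpy as np,cv2
from cell import robot
def ray(p,uv):
    f=240/np.tan(np.radians(p["fovy"])/2)
    d=(np.array(uv,float)-[p["cx"],p["cy"]])/f
    s=d.copy()
    for _ in range(20): s=d/(1+p["k1"]*(s@s))
    R=np.array(p["R"]);t=np.array(p["t"])
    return -R.T@t, R.T@np.r_[s,1]
def atz(p,uv,z):
    o,d=ray(p,uv); return o+d*(z-o[2])/d[2]
def proj(p,X):
    f=240/np.tan(np.radians(p["fovy"])/2)
    c=np.array(p["R"])@X+np.array(p["t"]); s=c[:2]/c[2]
    return s*(1+p["k1"]*(s@s))*f+[p["cx"],p["cy"]]
E
python3 - <<'E'
from h import *
for n in ("scene","side"):
    p=robot.read_camera(n); cv2.imwrite(f"pics/{n}0.png",p["img"][:,:,::-1])
    print(n,-np.array(p["R"]).T@p["t"])
    for k in ("tray","gate","slot","wheel_large","wheel_medium","wheel_small","tin","dowel"):
        print(k,[(np.round(d["centre"],4).tolist(),round(d["score"],2)) for d in robot.search_frame(k,p)])
        if k.startswith("wheel"):
            for d in robot.trace(k,p):
                m=d["pixels"];ys,xs=np.nonzero(m);c=(xs.mean(),ys.mean())
                print("  tr",np.round(c,1),m.sum(),round(d["score"],2),np.round(atz(p,c,.058),4),p["img"][m].mean(0).round())
print(robot.observe())
E
```

```text
pics
scene [1.11814049 1.09883208 0.92653545]
tray [([0.546, 0.0977, 0.0519], 0.59), ([0.5554, 0.2353, 0.0063], 0.17)]
gate [([0.5482, 0.0996, 0.056], 0.9)]
slot [([0.5498, 0.0969, 0.0519], 0.85)]
wheel_large [([0.3471, 0.0501, 0.0112], 0.61), ([0.481, 0.0067, 0.0625], 0.57)]
  tr [325.1 277.1] 215 0.63 [0.5638 0.1455 0.058 ] [166. 157. 146.]
  tr [376.1 246.9] 81 0.43 [0.3885 0.1058 0.058 ] [ 71. 121.  62.]
wheel_medium [([0.5188, 0.1206, 0.056], 0.47)]
  tr [335.1 266.2] 74 0.42 [0.5209 0.1212 0.058 ] [141.  94.  65.]
wheel_small []
tin [([0.5718, 0.1602, 0.0743], 0.49)]
dowel [([0.5718, 0.1591, 0.0772], 0.72), ([0.5563, -0.0315, 0.0752], 0.67)]
side [ 0.35482096 -0.75158032  0.85585113]
tray [([0.5312, 0.0361, 0.0543], 0.57)]
gate []
slot [([0.5302, 0.0358, 0.0474], 0.85)]
wheel_large [([0.3779, -0.1165, 0.0127], 0.74), ([0.4845, -0.0048, 0.0595], 0.66), ([0.3541, 0.0402, 0.0111], 0.44)]
  tr [263.8 315.3] 215 0.62 [ 0.3741 -0.1502  0.058 ] [ 54. 102.  51.]
  tr [300.3 252.9] 208 0.58 [ 0.4808 -0.0007  0.058 ] [146. 101.  73.]
  tr [259.3 148.9] 506 0.21 [0.4544 0.4255 0.058 ] [71
[... 257 characters left out ...]
ime': 1.2, 'qpos': array([-1.36000340e+00,  3.42014450e-01,  1.52408191e+00,  1.51928621e-05,
        1.27538427e+00, -1.45996921e-01]), 'qvel': array([-7.96631450e-04,  2.05775477e-05, -2.52943537e-04,  4.85993898e-04,
       -2.94871432e-04, -1.13162805e-03]), 'joint_efforts': array([-9.11248344e-05, -4.31150329e+01, -2.44480205e+01,  7.20027066e-02,
        4.82614583e-02, -1.07121565e-05]), 'tool_pos': array([ 0.18339948, -0.49195973,  0.22673933]), 'tool_rot': array([3.14147971e+00, 1.91622791e-06, 3.56785426e-01]), 'contact_force': array([ 0.65610133, -0.54561456, -0.07125338]), 'torque': array([ 0.05112639, -0.01246025, -0.0428611 ]), 'grip_force': 0.0, 'opening': 0.09194348131626119}
```

```bash
python3 - <<'E'
import cv2
a=cv2.imread("pics/side0.png")[160:340,190:430];cv2.imwrite("pics/s1.png",cv2.resize(a,(800,600),interpolation=2))
a=cv2.imread("pics/scene0.png")[200:350,240:440];cv2.imwrite("pics/s2.png",cv2.resize(a,(800,600),interpolation=2))
E
```

```text
(no output)
```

View pics/s1.png

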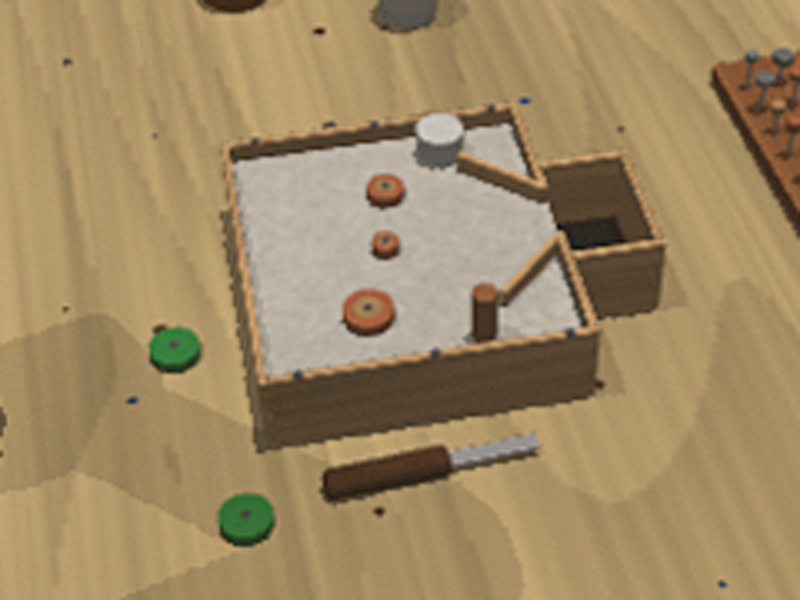

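View pics/s2.png

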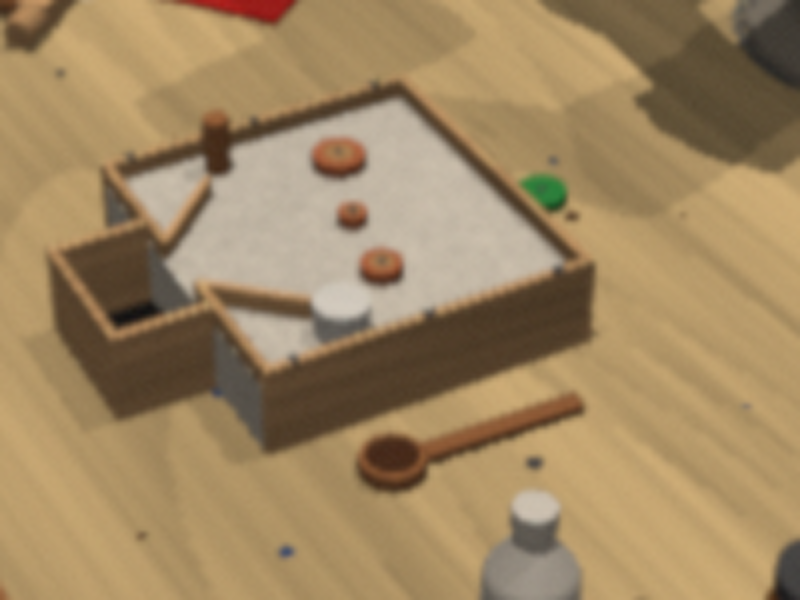

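Both crops show the tray. In the side crop, large is at (368,308), small at (385,243), medium at (385,187), the tin at (438,135) and the dowel at (484,310). The green look-alikes are off the tray on the bench. Next I fit the tray pose from the rim corners and get the wheels in the tray frame.

```bash
cat > fit.py <<'E'
from h import *
from scipy.optimize import least_squares
S=lambda a:np.array(a)/3.3333+[190,160]-.35
C=lambda a:np.array(a)/4+[240,200]-.375
T={(-130,115):[(228,149),(592,260)],(90,115):[(515,104),(268,374)],(90,-115):[(598,330),(105,168)],(-130,-115):[(260,382),(400,82)]}
ps=robot.read_camera("side");pc=robot.read_camera("scene")
W=lambda q,x,y,z:np.array([q[0]+(np.cos(q[2])*x-np.sin(q[2])*y)/1e3,q[1]+(np.sin(q[2])*x+np.cos(q[2])*y)/1e3,z])
def res(q):
    r=[]
    for (x,y),(s,c) in T.items():
        X=W(q,x,y,.065)
        r+=[*(proj(ps,X)-S(s)),*(proj(pc,X)-C(c))]
    return np.array(r)
f=least_squares(res,[.53,.04,.2],loss="soft_l1");q=f.x
print(q,np.degrees(q[2]),res(q).round(1))
inv=lambda X:(np.array([[np.cos(q[2]),np.sin(q[2])],[-np.sin(q[2]),np.cos(q[2])]])@(X[:2]-q[:2])*1e3).round(1)
for n,s,c,z in [("L",(368,307),(339,153),.06),("M",(385,186),(381,261),.06),("S",(385,241),(352,211),.06),("tin",(439,127),(341,300),.074),("dowel",(485,291),(216,118),.092)]:
    a=atz(ps,S(s),z);b=atz(pc,C(c),z);print(n,inv(a),inv(b),((a+b)/2).round(4))
E
python3 fit.py
```

```text
[ 0.53755308  0.0638001  -0.04001329] -2.292592720101352 [-0.9 -0.8 -1.2 -1.4 -0.1  0.2 -0.6 -2.1 -0.5 -2.6  0.2 -0.3  1.4 -2.1
  0.4 -1.2]
L [-54.2 -64.9] [-52.9 -61.8] [0.4815 0.0027 0.06  ]
M [-21.5  51.7] [-19.9  54. ] [0.519  0.1174 0.06  ]
S [-31.7  -4.6] [-29.3  -0.7] [0.507  0.0624 0.06  ]
tin [26.8 91.5] [28.4 92.2] [0.5688 0.1545 0.074 ]
dowel [ 18.6 -97.5] [ 19.4 -94.3] [ 0.5527 -0.0328  0.092 ]
```

>>> apply_moves(motion="20 4.2 -3.7 0 0 0 0;20 4.2 -3.7 0 0 0 0;20 4.2 -3.7 0 0 0 0;20 4.2 -3.7 0 0 0 0;20 4.2 -3.7 0 0 0 0;20 4.2 -3.7 0 0 0 0;20 4.2 -3.7 0 0 0 0;20 4.2 -3.7 0 0 0 0;20 4.2 -3.7 0 0 0 0;20 4.2 -3.7 0 0 0 0;20 4.0 -3.7 0 0 0 0;20 0 0 0 0 0 0.133;20 0 0 0 0 0 0.133;20 0 0 0 0 0 0.133;20 0 0 0 0 0 0;20 0 0 0 0 0 0")

```text
time: 3.3
tool_pos: [0.4723, 0.0501, 0.2267]
tool_rot: [3.142, -0.0, -0.04]
contact_force: [-1.1, 0.1, 0.2]
opening: 0.0182
grip_force: 0.0
```

```bash
cat >> h.py <<'E'
from scipy.spatial.transform import Rotation as Ro
def wrist():
    s=robot.observe();p=robot.read_camera("wrist")
    Rt=Ro.from_euler("xyz",s["tool_rot"]).as_matrix();H=np.array(p["hand_eye"])
    Rw=Rt@H[:3,:3];tw=Rt@H[:3,3]+s["tool_pos"]
    p["R"]=Rw.T;p["t"]=-Rw.T@tw
    return s,p
def blobs(p,z=.06):
    hsv=cv2.cvtColor(p["img"],cv2.COLOR_RGB2HSV);cv2.imwrite
    return hsv
E
python3 - <<'E'
from h import *
s,p=wrist();print(s["time"],s["tool_pos"],s["tool_rot"],s["opening"],-p["R"].T@p["t"])
cv2.imwrite("pics/w1.png",p["img"][:,:,::-1])
for k in ("wheel_large","wheel_medium","wheel_small"):
    for d in robot.trace(k,p):
        m=d["pixels"];ys,xs=np.nonzero(m);c=(xs.mean(),ys.mean())
        print(k,np.round(c,1),m.sum(),round(d["score"],2),np.round(atz(p,c,.059),4))
E
```

```text
3.3 [0.47226038 0.0500521  0.22672304] [ 3.14153274e+00 -4.69154478e-05 -3.97661558e-02] 0.018156974015104937 [0.54824708 0.04662493 0.38508026]
wheel_large [319.7 312.7] 737 0.68 [0.3789 0.0481 0.059 ]
wheel_large [467.  282.8] 625 0.65 [ 0.4032 -0.0888  0.059 ]
wheel_medium [232.5 163.8] 957 0.97 [0.5195 0.1161 0.059 ]
wheel_small [298.3 176.1] 432 0.9 [0.5068 0.0615 0.059 ]
```

View pics/w1.png

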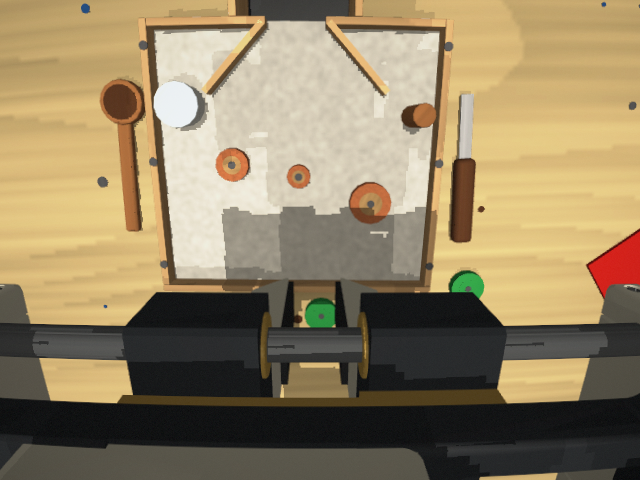

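The wrist view shows large at (370,202), small at (298,176) and medium at (232,164). The gate edges are at (265,18) and (329,18), and the wing ends at (206,92) and (387,93). The tin is at (180,104) and the dowel at (418,116).

```bash
python3 - <<'E'
from h import *
s,p=wrist()
g=[]
for n,uv,z in [("gateL",(265,20),.065),("gateR",(329,20),.065),("FL",(140,19),.065),("FR",(453,19),.065),("wL",(206,92),.065),("wR",(387,93),.065),("BR",(435,284),.065),("BL",(163,284),.065),
 ("large",(370.5,201),.06),("small",(298.5,176),.06),("med",(232.5,163.5),.06),("tin",(180,104),.074)]:
    print(n,atz(p,uv,z).round(4))
q=[.5376,.0638,-.04]
for x,y in [(87,23),(87,-23),(90,115),(90,-115),(35,72),(35,-72)]:
    X=np.array([q[0]+(np.cos(q[2])*x-np.sin(q[2])*y)/1e3,q[1]+(np.sin(q[2])*x+np.cos(q[2])*y)/1e3,.065]);print(x,y,X.round(4),proj(p,X).round(1))
E
```

```text
gateL [0.6272 0.0803 0.065 ]
gateR [0.625  0.0319 0.065 ]
FL [0.6341 0.1763 0.065 ]
FR [ 0.6232 -0.0627  0.065 ]
wL [0.5773 0.1305 0.065 ]
wR [ 0.5703 -0.0119  0.065 ]
BR [ 0.406  -0.0569  0.065 ]
BL [0.4161 0.189  0.065 ]
large [0.4833 0.0008 0.06  ]
small [0.5071 0.0612 0.06  ]
med [0.52   0.1158 0.06  ]
tin [0.5688 0.1495 0.074 ]
87 23 [0.6255 0.0833 0.065 ] [261.2  22.7]
87 -23 [0.6236 0.0373 0.065 ] [321.9  22.3]
90 115 [0.6321 0.1751 0.065 ] [141.9  21.6]
90 -115 [ 0.6229 -0.0547  0.065 ] [442.7  19.6]
35 72 [0.5755 0.1343 0.065 ] [201.5  94.8]
35 -72 [ 0.5697 -0.0095  0.065 ] [384.   93.9]
```

>>> apply_moves(motion="15 -0.8 3.1 0 0 0 0;15 -0.8 3.2 0 0 0 0;15 0 0 0 0 0 -0.15;15 0 0 0 0 0 -0.15;15 0 0 0 0 0 -0.15;15 0 0 4 0 0 0;15 0 0 4 0 0 0;15 0 0 4 0 0 0;15 0 0 3 0 0 0;15 0 0 1.7 0 0 0;15 0 0 0.6 0 0 0;15 0 0 0 0 0 0")

```text
time: 5.05
tool_pos: [0.4538, -0.0122, 0.0538]
tool_rot: [3.141, -0.0, 0.408]
contact_force: [1.0, -0.5, 0.5]
opening: 0.0137
grip_force: 0.0
```

```bash
cat > look.py <<'E'
from h import *
import sys
s,p=wrist();print(s["time"],s["tool_pos"],s["tool_rot"][2],s["opening"],s["contact_force"])
O=np.array([.4723,.0501]);a=-.04
def tray(X): d=(X[:2]-O)*1e3;return np.array([np.cos(a)*d[0]+np.sin(a)*d[1]-66.3,-np.sin(a)*d[0]+np.cos(a)*d[1]-12.6]).round(1)
print("tcp tray",tray(s["tool_pos"]))
if len(sys.argv)>1: cv2.imwrite(f"pics/{sys.argv[1]}.png",p["img"][:,:,::-1])
# wheels by colour: saturated orange-brown blobs
h=cv2.cvtColor(p["img"],cv2.COLOR_RGB2HSV)
m=((h[...,0]<14)&(h[...,1]>110)&(h[...,2]>60)).astype(np.uint8)
m=cv2.morphologyEx(m,cv2.MORPH_CLOSE,np.ones((7,7)))
for c in cv2.findContours(m,cv2.RETR_EXTERNAL,cv2.CHAIN_APPROX_NONE)[0]:
    if cv2.contourArea(c)<150: continue
    (x,y),r=cv2.minEnclosingCircle(c)
    X=atz(p,(x,y),.059);R=np.linalg.norm(atz(p,(x+r,y),.059)-X)*2e3
    fill=cv2.contourArea(c)/(np.pi*r*r)
    if R<60:print("blob",(round(x),round(y)),"dia",R.round(1),"fill",round(fill,2),"tray",tray(X))
E
python3 look.py w2
```

```text
5.05 [ 0.45379149 -0.0122459   0.05383275] 0.4079388795673058 0.01372871225348426 [ 0.98792099 -0.54255294  0.53431896]
tcp tray [-82.3 -75.6]
blob (484, 266) dia 34.1 fill 0.37 tray [ -34.6 -133.8]
blob (310, 236) dia 35.8 fill 0.95 tray [-54.5 -60.7]
blob (193, 120) dia 21.7 fill 0.89 tray [-31.9  -0.3]
blob (488, 107) dia 38.8 fill 0.58 tray [  21.8 -100.4]
blob (69, 34) dia 34.7 fill 0.76 tray [-22.2  54.6]
```

View pics/w2.png

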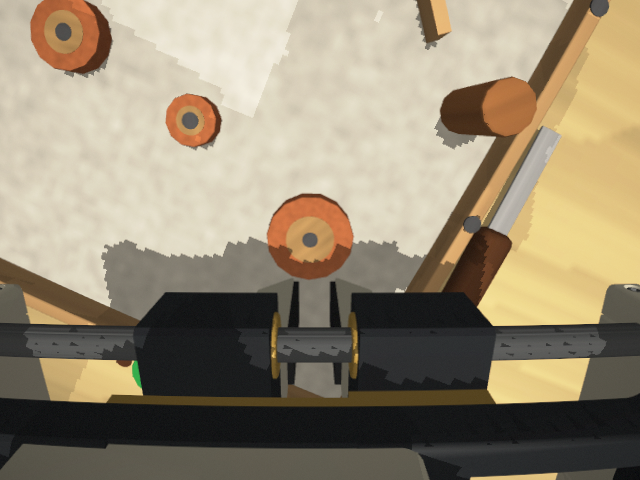

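The large wheel sits at (310,238), between the fingers (centre about 318) and just ahead of them, with small and medium well clear to the left. I push it diagonally toward the gate.

>>> apply_moves(motion="15 0.5 0 0 0 0 0;15 1 0 0 0 0 0;15 1 0 0 0 0 0;15 1 0 0 0 0 0;15 1 0 0 0 0 0;15 1 0 0 0 0 0;15 1 0 0 0 0 0;15 1 0 0 0 0 0;15 1 0 0 0 0 0;15 1 0 0 0 0 0;15 1 0 0 0 0 0;15 1 0 0 0 0 0;15 0.5 0 0 0 0 0;15 0 0 0 0 0 0")

```text
time: 6.85
tool_pos: [0.564, 0.0355, 0.0536]
tool_rot: [3.142, 0.0, 0.408]
contact_force: [0.4, 0.6, 0.6]
opening: 0.0137
grip_force: 0.0
```

```bash
python3 look.py w3
```

```text
6.85 [0.56398516 0.03552918 0.05360356] 0.4080219140663739 0.013711442701413416 [0.39226654 0.56706183 0.57617832]
tcp tray [ 25.9 -23.5]
blob (112, 318) dia 30.5 fill 0.42 tray [-19.4  55.5]
blob (314, 244) dia 35.8 fill 0.95 tray [ 51.5 -11.7]
```

View pics/w3.png

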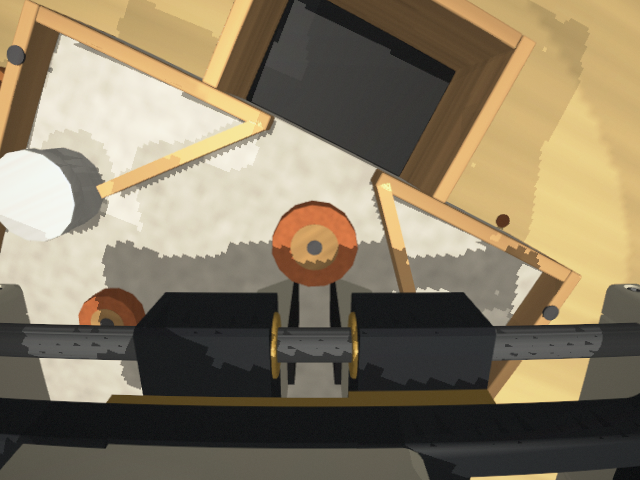

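Large is at (314,244). The gate posts are at about (267,122) and (380,178), so the wheel is about 12 mm off the gate axis. I check the gate position, then nudge the wheel sideways with shut fingers at 45°.

```bash
cat >> look.py <<'E'
for a_ in sys.argv[2:]:
    uv=tuple(map(float,a_.split(",")));print(uv,"tray@65",tray(atz(p,uv,.065)))
E
python3 look.py w3b 271,120 376,176 380,186 99,190
```

```text
6.9 [0.56367766 0.03542047 0.05358194] 0.4079588691805176 0.013657867074320177 [0.88598708 0.70484651 0.18505536]
tcp tray [ 25.6 -23.6]
blob (112, 316) dia 30.5 fill 0.43 tray [-19.2  55.5]
blob (314, 243) dia 35.8 fill 0.95 tray [ 51.5 -11.7]
(271.0, 120.0) tray@65 [88.9 23.8]
(376.0, 176.0) tray@65 [ 87.4 -20.5]
(380.0, 186.0) tray@65 [ 84.7 -23.7]
(99.0, 190.0) tray@65 [36.3 74.4]
```

>>> apply_moves(motion="15 -1 0 0 0 0 0;0 -1 0 0 0 0 0;0 0 0 0 0 0 -0.17;0 0 0 0 0 0 -0.17;0 0 0.8 0 0 0 0;0 0 0.85 0 0 0 0;0 1 0 0 0 0 0;0 0.5 0 0 0 0 0;0 0.5 0 0 0 0 0;0 0.5 0 0 0 0 0;0 0.5 0 0 0 0 0;0 0.5 0 0 0 0 0;0 0 0 0 0 0 0")

```text
time: 8.57
tool_pos: [0.5826, 0.0394, 0.0537]
tool_rot: [3.141, -0.0, 0.748]
contact_force: [-0.0, -0.4, -0.7]
opening: 0.0006
grip_force: 0.0
```

```bash
python3 look.py w4
```

```text
8.575 [0.58259459 0.03944985 0.05371285] 0.7481681941419682 0.0005911949426094378 [-0.03204375 -0.40169003 -0.69998618]
tcp tray [ 44.3 -18.8]
blob (164, 378) dia 17.6 fill 0.33 tray [-32.9   3.4]
blob (91, 287) dia 31.7 fill 0.86 tray [-19.6  56. ]
blob (314, 239) dia 35.8 fill 0.95 tray [65.7  2.2]
blob (32, 53) dia 50.2 fill 0.37 tray [ 41.9 130.5]
```

>>> apply_moves(motion="0 -1.5 0 0 0 0 0;5 -1.5 0 0 0 0 0;5 0 0 0 0 0 0.17;5 0 0 0 0 0 0.17;5 0 0 0 0 0 0.17;5 0 0 0 0 0 0.17;5 0 0 0 0 0 0.108;5 0 -2 0 0 0 0;5 0 -2.15 0 0 0 0;5 0.9 0 0 0 0 0;5 0.7 0 0 0 0 0;5 0.7 0 0 0 0 0;5 0.7 0 0 0 0 0;5 0.7 0 0 0 0 0;5 0.7 0 0 0 0 0;5 0.4 0 0 0 0 0;5 0 0 0 0 0 0;5 0 0 0 0 0 0")

```text
time: 10.88
tool_pos: [0.6097, 0.0584, 0.0536]
tool_rot: [3.142, 0.0, -0.04]
contact_force: [-0.1, -0.2, -0.3]
opening: 0.0047
grip_force: 0.0
```

```bash
python3 look.py w5
```

```text
10.875 [0.60971884 0.0583543  0.05363642] -0.04011053006431742 0.004654996674444964 [-0.13876157 -0.24720368 -0.33591741]
tcp tray [70.7  1.1]
blob (506, 398) dia 22.4 fill 0.48 tray [ 20.3 -92.5]
blob (48, 379) dia 24.2 fill 0.17 tray [ 30.  130.1]
blob (34, 307) dia 16.4 fill 0.26 tray [ 68.8 128.6]
blob (315, 174) dia 28.1 fill 0.95 tray [127.8   0.4]
```

View pics/w5.png

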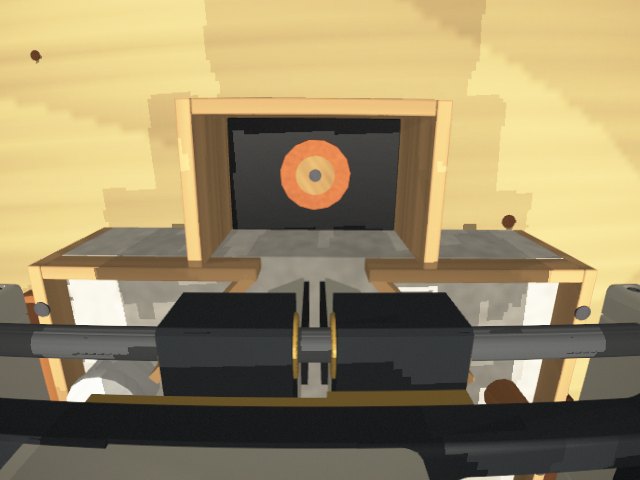

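The large wheel lies flat in the slot at (315,174), and the tin and dowel still stand. Medium is next.

>>> apply_moves(motion="15 -1 0 0 0 0 0;15 0 0 -3 0 0 0;15 0 0 -3 0 0 0;15 -3.4 -2.4 0 0 0 0;15 -3.4 -2.4 0 0 0 0;15 -3.5 -2.5 0 0 0 0;15 0 0 0 0 0 0.176;15 0 0 0 0 0 0.176;15 0 0 0 0 0 0.176;15 0 0 0 0 0 0.175;15 0 0 3 0 0 0;15 0 0 2 0 0 0;15 0 0 1 0 0 0;15 0 0 0 0 0 0")

```text
time: 12.68
tool_pos: [0.4994, 0.1357, 0.0534]
tool_rot: [3.141, 0.001, -0.743]
contact_force: [0.3, -0.7, 1.3]
opening: 0.0134
grip_force: 0.0
```

```bash
python3 look.py w6
```

```text
12.675 [0.49935375 0.13573023 0.05342853] -0.7431552493317206 0.013427587472888502 [ 0.26745964 -0.68464363  1.29894876]
tcp tray [-42.7  74. ]
blob (110, 281) dia 43.9 fill 0.42 tray [ 23.5 134.1]
blob (315, 245) dia 28.0 fill 0.94 tray [-21.8  55.4]
blob (436, 178) dia 21.7 fill 0.89 tray [-31.7   0.6]
```

>>> apply_moves(motion="15 0.5 0 0 0 0 0;15 0.8 0 0 0 0 0;15 0.9 0 0 0 0 0;15 0.9 0 0 0 0 0;15 0.9 0 0 0 0 0;15 0.9 0 0 0 0 0;15 0.9 0 0 0 0 0;15 0.9 0 0 0 0 0;15 0.9 0 0 0 0 0;15 0.9 0 0 0 0 0;15 0.6 0 0 0 0 0;15 0 0 0 0 0 0")

```text
time: 14.22
tool_pos: [0.5672, 0.0739, 0.0536]
tool_rot: [3.142, -0.0, -0.744]
contact_force: [-0.9, -0.1, -0.6]
opening: 0.0138
grip_force: 0.0
```

```bash
python3 look.py w7
```

```text
14.225 [0.56723588 0.07387833 0.05360837] -0.7436578093691577 0.013841856295291187 [-0.86298008 -0.11626574 -0.6260807 ]
tcp tray [27.6 15. ]
blob (314, 254) dia 28.3 fill 0.92 tray [45.8 -0.5]
blob (214, 114) dia 29.7 fill 0.91 tray [113.7  -8.1]
```

>>> apply_moves(motion="15 -1.2 0 0 0 0 0;5 -1.3 0 0 0 0 0;5 0 0 0 0 0 -0.176;5 0 0 0 0 0 -0.176;5 0 0 0 0 0 -0.176;5 0 0 0 0 0 -0.175;5 0 1.5 0 0 0 0;5 0 1.55 0 0 0 0;5 0.6 0 0 0 0 0;5 0.8 0 0 0 0 0;5 0.8 0 0 0 0 0;5 0.8 0 0 0 0 0;5 0.8 0 0 0 0 0;5 0.8 0 0 0 0 0;5 0.5 0 0 0 0 0;5 0 0 0 0 0 0")

```text
time: 16.27
tool_pos: [0.5986, 0.0586, 0.0536]
tool_rot: [3.142, -0.0, -0.04]
contact_force: [-0.7, -0.1, 0.1]
opening: 0.0044
grip_force: 0.0
```

```bash
python3 look.py w8
```

```text
16.275 [0.59857711 0.05858249 0.05359983] -0.040292402874151145 0.004394613494161362 [-0.66669403 -0.06594975  0.06737507]
tcp tray [59.5  0.9]
blob (518, 386) dia 33.8 fill 0.45 tray [ 15.7 -97.5]
blob (47, 379) dia 23.7 fill 0.17 tray [ 18.8 130.7]
blob (31, 298) dia 24.9 fill 0.19 tray [ 61.9 128.6]
blob (314, 249) dia 28.2 fill 0.93 tray [85.6  0.5]
blob (314, 152) dia 28.3 fill 0.95 tray [125.3   0.4]
```

Medium is at the gate, centred. I finish its push.

>>> apply_moves(motion="5 0.4 0 0 0 0 0;5 0.4 0 0 0 0 0;5 0.4 0 0 0 0 0;5 0.2 0 0 0 0 0;5 0 0 0 0 0 0;5 0 0 0 0 0 0;5 0 0 0 0 0 0")

```text
time: 17.2
tool_pos: [0.6122, 0.058, 0.0537]
tool_rot: [3.142, 0.0, -0.04]
contact_force: [0.3, -0.5, -1.3]
opening: 0.0048
grip_force: 0.0
```

```bash
python3 look.py w9
```

```text
17.2 [0.61219027 0.0580348  0.05369461] -0.04021504696132361 0.0048425477765446255 [ 0.26626562 -0.54022812 -1.34493591]
tcp tray [73.2  0.9]
blob (502, 400) dia 20.2 fill 0.45 tray [ 21.8 -91.3]
blob (48, 379) dia 24.0 fill 0.17 tray [ 32.4 130.2]
blob (34, 309) dia 14.6 fill 0.28 tray [ 70.3 128.7]
blob (314, 197) dia 42.7 fill 0.61 tray [121.2   0.4]
```

View pics/w9.png

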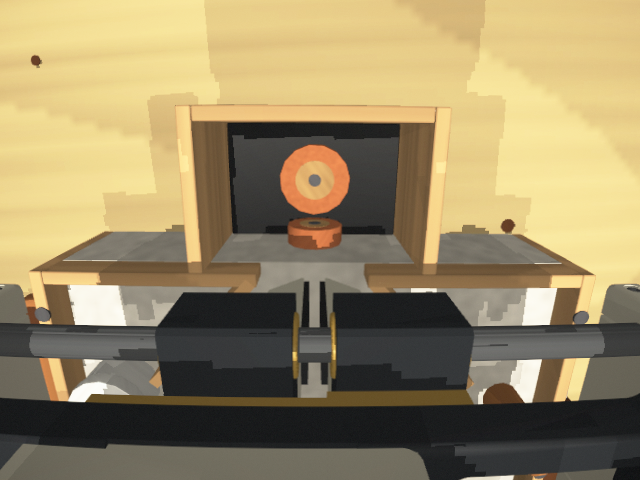

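Medium has gone over the edge and shows tilted at (314,234), beside large at (315,180). I back off and look again to confirm it has dropped.

>>> apply_moves(motion="5 -0.3 0 0 0 0 0;5 -0.7 0 0 0 0 0;5 0 0 0 0 0 0;5 0 0 0 0 0 0")

```text
time: 17.75
tool_pos: [0.6023, 0.0584, 0.0538]
tool_rot: [3.142, -0.0, -0.04]
contact_force: [0.2, 0.6, 0.3]
opening: 0.0045
grip_force: 0.0
```

```bash
python3 look.py w10 && python3 - <<'E'
import cv2,numpy as np
a=cv2.imread("pics/w10.png")[80:300,170:460]
from h import *
p=robot.read_camera("side");b=p["img"][:,:,::-1][190:300,310:420]
cv2.imwrite("pics/c10.png",np.hstack([cv2.resize(a,(400,400)),cv2.resize(b,(400,400),interpolation=2)]))
E
```

```text
17.75 [0.60233001 0.05842025 0.05382212] -0.040251827943371676 0.004532037946476294 [0.23555431 0.60719504 0.32892161]
tcp tray [63.3  0.9]
blob (514, 388) dia 29.6 fill 0.48 tray [ 18.5 -96.2]
blob (48, 379) dia 24.1 fill 0.17 tray [ 22.5 130.3]
blob (32, 301) dia 22.3 fill 0.2 tray [ 64.4 128.3]
blob (314, 178) dia 42.8 fill 0.6 tray [119.1   0.4]
```

View pics/c10.png

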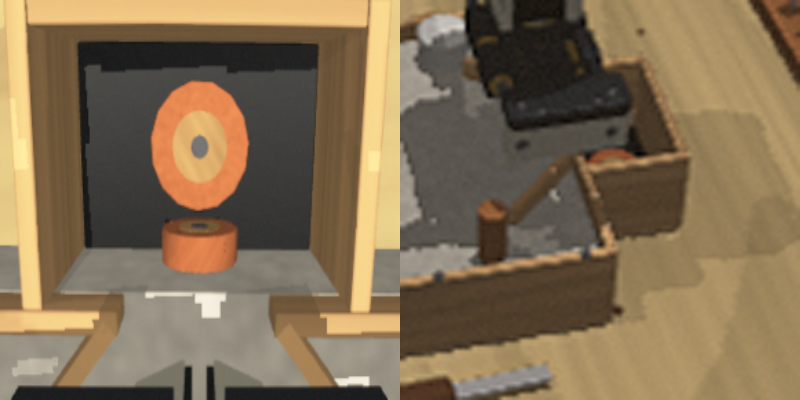

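Medium has come to rest inside the slot, leaning on edge low against the deck wall; its apparent width puts it at floor depth. Small is next, straight along the axis.

>>> apply_moves(motion="10 -0.5 0 0 0 0 0;10 0 0 -3 0 0 0;10 0 0 -3 0 0 0;10 -4 0 0 0 0 0;10 -4 0 0 0 0 0;10 -3.5 0.05 0 0 0 0;10 0 0 3 0 0 0;10 0 0 2 0 0 0;10 0 0 1 0 0 0;10 0 0 0 0 0 0")

```text
time: 19.1
tool_pos: [0.4821, 0.0628, 0.0534]
tool_rot: [3.141, 0.001, -0.04]
contact_force: [0.0, 0.4, -0.2]
opening: 0.0093
grip_force: 0.0
```

```bash
python3 look.py w11
```

```text
19.1 [0.48207107 0.06277616 0.05337897] -0.04014984730782878 0.009320701932107017 [ 0.00222458  0.44290016 -0.18293715]
tcp tray [-57.    0.5]
blob (313, 250) dia 20.5 fill 0.91 tray [-31.5   0.3]
blob (580, 130) dia 51.4 fill 0.47 tray [  18.4 -105.4]
```

>>> apply_moves(motion="10 0.6 0 0 0 0 0;10 0.9 0 0 0 0 0;10 1 0 0 0 0 0;10 1 0 0 0 0 0;10 1 0 0 0 0 0;10 1 0 0 0 0 0;10 1 0 0 0 0 0;10 1 0 0 0 0 0;10 1 0 0 0 0 0;10 1 0 0 0 0 0;10 1 0 0 0 0 0;10 0.7 0 0 0 0 0;10 0 0 0 0 0 0")

```text
time: 20.78
tool_pos: [0.5947, 0.0582, 0.0536]
tool_rot: [3.141, -0.0, -0.04]
contact_force: [0.0, 0.3, 0.0]
opening: 0.0093
grip_force: 0.0
```

```bash
python3 look.py w12
```

```text
20.775 [0.59466911 0.05820544 0.05358853] -0.040244049355214084 0.00934536276162707 [0.00985928 0.28191921 0.01881659]
tcp tray [55.6  0.4]
blob (570, 389) dia 13.3 fill 0.43 tray [   9.2 -125.3]
blob (522, 381) dia 38.3 fill 0.4 tray [  14.9 -100. ]
blob (48, 379) dia 23.8 fill 0.14 tray [ 15.  129.9]
blob (25, 297) dia 28.2 fill 0.18 tray [ 58.9 130.7]
blob (314, 262) dia 20.8 fill 0.89 tray [76.2 -0.2]
blob (313, 162) dia 42.7 fill 0.59 tray [117.6   0.2]
```

>>> apply_moves(motion="3 -0.4 0 0 0 0 0;3 0 0 0 0 0 0;3 0.5 0 0 0 0 0;3 0.5 0 0 0 0 0;3 0.5 0 0 0 0 0;3 0.5 0 0 0 0 0;3 0.4 0 0 0 0 0;3 0 0 0 0 0 0;3 0 0 0 0 0 0;3 -0.5 0 0 0 0 0;3 -0.7 0 0 0 0 0;3 0 0 0 0 0 0;3 0 0 0 0 0 0")

```text
time: 22.45
tool_pos: [0.6023, 0.0579, 0.0539]
tool_rot: [3.142, -0.0, -0.04]
contact_force: [-0.0, 0.3, -0.3]
opening: 0.0031
grip_force: 0.0
```

```bash
python3 look.py w13; python3 -c "
import cv2;a=cv2.imread('pics/w13.png')[80:300,170:460];cv2.imwrite('pics/c13.png',cv2.resize(a,(580,440)))"
```

```text
22.45 [0.60232463 0.05794619 0.05386832] -0.04022239735208033 0.003102441739904258 [-0.04255215  0.25376586 -0.27490278]
tcp tray [63.3  0.4]
blob (512, 390) dia 29.4 fill 0.48 tray [ 17.3 -95.5]
blob (48, 379) dia 23.9 fill 0.16 tray [ 22.4 130.2]
blob (32, 301) dia 22.2 fill 0.18 tray [ 64.3 128.1]
blob (313, 178) dia 42.7 fill 0.61 tray [119.    0.3]
```

View pics/c13.png

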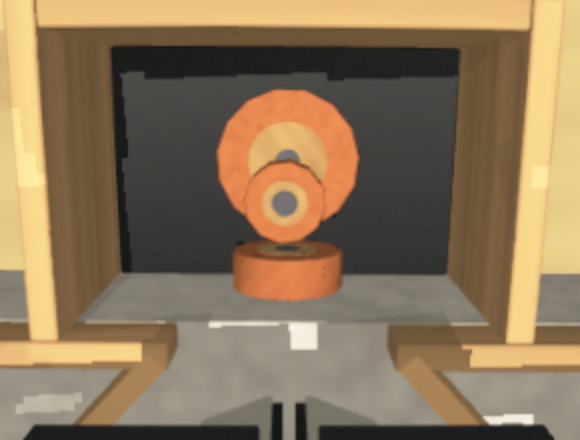

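All three wheels are in the slot, with small lying on large at (285,202) and medium leaning at (288,268). I lift clear and hand in.

>>> apply_moves(motion="3 -1 0 0 0 0 0;3 0 0 -4 0 0 0;3 0 0 -5 0 0 0;3 0 0 -5 0 0 0;3 0 0 0 0 0 0;3 0 0 0 0 0 0;3 0 0 0 0 0 0;3 0 0 0 0 0 0")

```text
time: 23.5
tool_pos: [0.5917, 0.0584, 0.1924]
tool_rot: [3.142, 0.002, -0.04]
contact_force: [-0.0, -0.1, 0.4]
opening: 0.0026
grip_force: 0.0
```

```bash
python3 -c "
from cell import robot
print(robot.hand_in())"
```

```text
the job is handed in; nothing more can be done
None
```

I swept the large, medium and small wheels through the gate into the drop slot in that order and handed the job in at about 23.5 s; the last picture shows all three in the slot (medium leaning on edge, small resting on large), and I saw no bystander moved, but the hand-in gave no verdict.

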